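# Hang the keyhole hook plate on its sprung screw

## Robot

A 6-joint arm with a two-finger parallel gripper is mounted at the origin on a cart in front of the work surface, level with it; the furniture and walls round the work are solid. World frame = base frame: x ahead of the robot, y to its left, z up, the work surface at z = 0. Lengths are in m, angles in rad, forces in N, time in s.
With the tool pointing down it reaches from about 0.225 to 0.725 m from the base axis. Payload 3.1 kg.
Tool frame: the origin (TCP) lies on the centre line of the jaws, within the pads' length; the fingertips stand 25 mm ahead of it and the grasp point (between the pads) lies 6 mm ahead of it (robot.tcp_to_tips is the distance from the TCP to the fingertips, in m); z points along the fingers, y is the line along which they close (so a half turn about z gives the same grasp; the last joint's range is limited). The gripper opens to 85 mm and grips with 20 to 120 N. Pads are 22 mm wide; open, the fingers measure 114 mm over their backs; the gripper's body (76 mm by 85 mm) begins 54 mm behind the grasp point. The pads swing forward as they close: fully open they stand 13 mm farther back than shut.
Start: joints at [1.095, 0.048, 0.099, 1.622, 0, 1.443], TCP at [0.179, 0.494, 0.256] pointing down, gripper open.
Joint ranges: [-2.91, 2.91], [-0.99, 1.94], [-1.21, 1.42], [-2.12, 2.29], [-1.49, 1.47], [-3.14, 3.14]. Speed limits (rad/s): [2.79, 2.79, 3.14, 3.14, 3.14, 3.14].

## Interface

Orientations are given as a rotation vector (axis times angle).
In Python, from cell import robot, eyes gives the robot as it stands.
- The arm moves only by the tool servo_tool, never from a script. Its argument "commands" is a list of rows, each an object with "grip": the finger opening in cm, from 0 to 8.54; "slide": the shift along the tool's x, y, z in cm, a list of three; "angular": the turn, a rotation vector about the tool's x, y, z in degrees, a list of three. In form: [{"grip": grip, "slide": [x, y, z], "angular": [rx, ry, rz]}, ...]. A call has 1 to 12 rows; each row is the pose to reach, as a shift and turn from the pose commanded when the call began, along the tool's axes at that moment; what a row does not reach only later rows make up. A row lasts 1/10 s, in which the tool goes at most 50 mm and 8.59 degrees, less where a joint would pass 70% of its speed; a pose out of reach is approached as far as the arm can. A call with a gripper value outside its range is refused whole. The fingers move at their own pace and stop on an object; "grip_force" is the grip in N (left out, the last holds). Time passes only in rows, so rows that repeat a pose let the fingers close. It gives the time, the measured TCP pose, the force, the opening and the grip force at its end, in the units of the state.
- robot.read_state(): the state, without advancing time (a new reading comes with each control period).
- eyes.get_image(name): name is "scene" or "top" or "wrist"; returns (picture, depth): 384x512x3 uint8, red, green, blue; 384x512 float32, m along the optical axis (not along the pixel's ray), 0 where there is no reading.
- eyes.camera_info(name): a dict with "intrinsics" (3x3 intrinsics, pixels), "eye" and "attitude" of the camera in the world. Camera axes: x right, y down, z forward; pixel columns grow to the right and rows downward; lengths in m; the calibration is good to about 2 mm. A picture is of the moment at which its call begins: read the wrist's pose just before it. camera_info takes no time and is no camera call; for the wrist camera it gives the pose at the moment of the call.
- robot.sign_off(): hands the job in; it is judged then, once.
The state is a dict: "clock": time; "qpos": joint angles; "dq": joint speeds; "effort": joint torques, N m; "tcp_pos": TCP position; "orientation": TCP orientation; "wrist_force": force on the tool from outside, world axes, zero at the start; "wrist_torque": the same for the moment, N m; "finger_gap": finger opening in m; "finger_force": force on a finger pad.
Only numpy, scipy, OpenCV 4.12 (cv2) and the standard library are available. Lean on these libraries where they do the work, as an engineer would, in place of code of your own. Each camera call takes 0.05 s, during which the arm holds its last target. There are 200 camera calls.

## Task

Take the metal hook plate out of its grooved stand and hang it on the screw of the upright panel: press its keyhole over the screw head against the sprung washer, then pull it down until the screw sits fully home at the top of the narrow slot, and let go so that it hangs upright and flat. Be gentle, the screw and plate must not be strained (stay under 25 N), and leave the other things on the bench where they are.

Things in the scene. Friction and masses are not known exactly. Their poses are not given: they have to be found in the camera images.
- panel: fixed upright grey panel, 150 wide (y) x 12 thick (x), top edge 128 mm above the bench, on a dark foot 8 mm high that reaches 30 mm in front of the panel's front face and 40 mm behind it. Origin: on the bench under the middle of the front face. +x points into the panel (away from the screw's side), +y along it, z up; yaw varies
- slot_centre (a point): on the panel's front face, 110 mm above the bench: middle of a dark horizontal slotted hole; axes as the panel's. A steel screw is clamped in it and sticks out along the panel's -x, at exactly this height but anywhere up to 18 mm to either side (panel y) of this point: the screw's own place is not measured and must be seen or felt. The screw does not move
- head_plane (a point): 24 mm in front of slot_centre, in the plane of the screw head's outer face. Head round and flat, 14 mm across, 4 mm thick (inner face 20 mm off the panel); neck 7 mm (1.5 mm play to either side in the slot). Behind the head a black washer, 34 mm across, rides on a spring (0.7 N per mm, 0.4 N at first touch): its face is 19 mm off the panel at rest and can be pushed back 10 mm
- plate: loose aluminium hook plate, 0.12 to 0.22 kg, 70 wide (y) x 6 thick (x), 90 mm high, plus a grip tab on top; starts upright in the stand's groove. Origin: mid thickness, centre of the lower edge; z up the plate, +x to its flat back, which goes towards the panel; -x is the front, with two small upturned hooks 24 mm to either side, 34 mm up, reaching 27 mm out
- hole (a point): on the plate's back face (3 mm behind mid thickness), 58 mm above the lower edge: centre of the round part of the keyhole, 19 mm across, right through the plate; from it a slot 10 mm wide runs upwards to 79.5 mm above the lower edge. Axes as the plate's
- slot_end (a point): on the plate's back face, 18 mm above hole: where the screw's axis lies when the neck touches the top end of the slot; axes as the plate's
- tab (a point): middle of the grip tab, 127.5 mm above the plate's lower edge. The tab is 40 wide (y), 10 thick (x: from 7 in front of the plate's mid thickness to 3 behind) and runs from 90 to 145 mm above the lower edge. Grip it across its thickness from above, fingertips at least 15 mm above the tab's foot, to clear the panel's top edge (18 mm above the screw's axis)
- stand: fixed black grooved block, 70 (x) x 90 (y) mm, 24 mm high; a groove 8 mm wide (along y) and 18 mm deep, floor 6 mm above the bench, holds the plate; origin on the bench under its middle; yaw varies
- flush_cutters: blue-handled flush cutters lying flat, 123x51x10 mm, bystander; origin at its underside centre
- wick_reel: small flat reel, 43 mm across, 14 mm high, bystander; origin at its underside centre
- hinged_tin: green tin box, 62x94x20 mm, bystander; origin at its underside centre
- screw_dish: small round open dish, 54 mm across, 31 mm high, bystander; origin at its underside centre
- marker: marker pen lying, 13x118x13 mm, bystander; origin at its underside centre
- ceramic_tile: flat ceramic tile, 98x40x9 mm, bystander; origin at its underside centre

How it is judged:
On the way:
1. the round hole is over the screw head, with the plate pressed back behind the head (its back less than 16 mm off the panel at the hole) (x of hole in the frame of slot_centre between -0.016 and -0.007 m and y of hole in the frame of slot_centre between -0.022 and 0.022 m and z of hole in the frame of slot_centre between -0.005 and 0.005 m), for 0.05 s.
At the end, for the whole second after the job is handed in: The released plate hangs at rest on the screw: slot end on the screw within 2.5 mm in height, plate held behind the head (back 11.5 to 17.5 mm off the panel at the slot end, within 22 mm sideways of the hole's middle), upright and parallel to the panel within 0.12 rad (x of slot_end in the frame of slot_centre between -0.0175 and -0.0115 m and y of slot_end in the frame of slot_centre between -0.022 and 0.022 m and z of slot_end in the frame of slot_centre between -0.0025 and 0.0025 m and angle between the z axis of plate and the z axis of panel, either way round below 0.12 rad and angle between the x axis of plate and the x axis of panel, either way round below 0.12 rad and linear speed of plate below 0.01 m/s and contact force between plate and panel above 0.5 N); the robot touches nothing.
It fails at once if the plate is pressed on the panel, screw or washer with more than 25 N (contact force between plate and panel above 25 N).
It fails at once if one of the bystanders is moved by more than 25 mm (distance of any of flush_cutters, wick_reel, hinged_tin, screw_dish, marker, ceramic_tile from where it was at the start of the episode above 0.025 m).
It also fails if it takes over 72 s, if anything falls off the work surface, if the arm or the gripper's body presses on something with over 40 N, if the wrist force passes 120 N, or if a joint passes its speed limit or range.

## Working session

There is one attempt and no reset: what is moved stays moved. The work goes in short steps, Python scripts to look and compute and a tool call to move; the robot and the scene stay as the last step left them, time stands still between calls to the robot, and variables do not carry over. Pictures are saved under pics/ and viewed, at most 10 in all, crops included, and the job is handed in when it is done.

Besides the shell and the picture viewer there is one more tool, called as name(argument=value, ...) on one line, values as JSON. servo_tool: Moves the arm, as the interface text tells. Its arguments: {"type":"object","properties":{"commands":{"type":"array"},"grip_force":{"type":"number"}},"required":["commands"]}

```bash
mkdir -p pics; ls
cat > h.py <<'E'
import numpy as np,cv2
from cell import robot,eyes
from scipy.spatial.transform import Rotation as R
def att(a):
    a=np.array(a,float)
    return a if a.shape==(3,3) else R.from_rotvec(a).as_matrix() if a.size==3 else R.from_quat(a).as_matrix()
def grab(n,f=None):
    ci=eyes.camera_info(n); im,d=eyes.get_image(n)
    if f: cv2.imwrite('pics/'+f,im[:,:,::-1])
    return im,d,np.array(ci['intrinsics']),np.array(ci['eye']),att(ci['attitude'])
def cloud(d,K,e,A):
    v,u=np.mgrid[:d.shape[0],:d.shape[1]]
    p=np.stack([(u-K[0,2])/K[0,0]*d,(v-K[1,2])/K[1,1]*d,d],-1)
    return p@A.T+e
E
python3 - <<'E'
from h import *
s=robot.read_state();print(s)
for n in('scene','top'):
    im,d,K,e,A=grab(n,n+'0.png');print(n,K,e,A,eyes.camera_info(n)['attitude'])
    np.savez(n+'0.npz',im=im,d=d,K=K,e=e,A=A)
a=cv2.imread('pics/scene0.png');b=cv2.imread('pics/top0.png')
E
```

```text
pics
{'clock': 0.0, 'qpos': array([1.09519253e+00, 4.87137816e-02, 9.75289129e-02, 1.62200225e+00,
       1.92487995e-05, 1.44297992e+00]), 'dq': array([ 7.29819484e-04, -1.08751831e-03, -8.51259338e-04,  6.08642109e-05,
       -5.69154514e-04, -5.18373145e-04]), 'effort': array([-1.42873591e-04, -3.38786602e+01,  3.20013213e+01,  2.03486398e-02,
       -1.43180287e-04,  1.04844048e-06]), 'tcp_pos': array([0.17867806, 0.4930454 , 0.25510178]), 'orientation': array([-0.54342762, -3.09349306,  0.003576  ]), 'wrist_force': array([-0.55543379, -0.8335032 , -0.3276033 ]), 'wrist_torque': array([-0.00867341,  0.00701116,  0.04874992]), 'finger_force': 0.0, 'finger_gap': 0.08547160691872512}
scene [[378.69440034   0.         256.74451082]
 [  0.         378.69440034 191.21268657]
 [  0.           0.           1.        ]] [ 0.06385617 -0.93063619  0.66394752] [[ 0.89862335 -0.22753288  0.37510648]
 [-0.43812627 -0.42091688  0.79427599]
 [-0.02283526 -0.87809895 -0.47793387]] [-2.02251518  0.48125763 -0.25468471]
top [[363.84341633   0.         257.17085244]
 [  0.         363.84341633 189.37512226]
 [  0.           0.           1.        ]] [0.37700504 0.0040608  1.18991573] [[ 2.47516077e-02 -9.91589240e-01  1.27035969e-01]
 [-9.99693344e-01 -2.44544532e-02  3.89846185e-03]
 [-7.59077662e-04 -1.27093506e-01 -9.91890450e-01]] [-2.18092284  2.12769639 -0.13492755]
```

View pics/scene0.png

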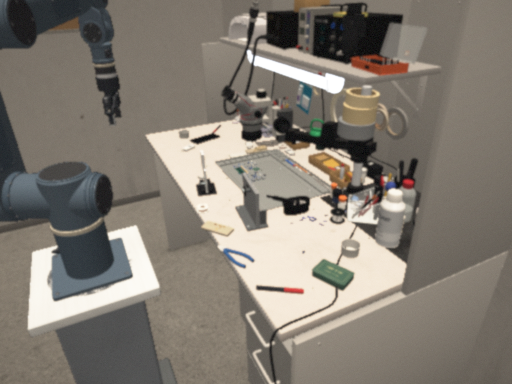

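View pics/top0.png

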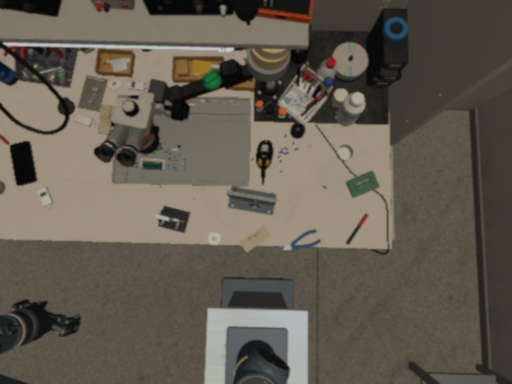

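Scene: the stand with plate is at about (205,187) and the panel at (254,205). Top: stand (173,219), panel (251,200). Next I take the point clouds and crops.

Run:
```python
from h import *
t=np.load('top0.npz');s=np.load('scene0.npz')
P=cloud(t['d'],t['K'],t['e'],t['A']);S=cloud(s['d'],s['K'],s['e'],s['A'])
def crop(im,x,y,w,h,k):
    return cv2.resize(im[y:y+h,x:x+w,::-1],None,fx=k,fy=k,interpolation=cv2.INTER_CUBIC)
a=crop(t['im'],145,170,140,75,5)[:,:700]
b=crop(s['im'],185,140,140,100,5)
b=b[:,:700]
cv2.imwrite('pics/c1.png',a);cv2.imwrite('pics/c2.png',b)
for nm,Q in(('top',P),('scene',S)):
    for lab,c,lo,hi in(('paneltop',(0.02,.3),.115,.14),('foot',(0.02,.3),.004,.012),('stand',(.24,.28),.018,.03),('platehi',(.24,.28),.085,.17)):
        m=(abs(Q[...,1]-c[0])<.11)&(abs(Q[...,0]-.32)<.12)&(Q[...,2]>lo)&(Q[...,2]<hi)
        q=Q[m]
        if len(q)>4:
            r=cv2.minAreaRect(q[:,:2].astype(np.float32));print(nm,lab,len(q),r,q[:,2].min(),q[:,2].max(), q.mean(0))
```

```text
top foot 440 ((0.381990522146225, 0.01758742332458496), (0.21371348202228546, 0.11403333395719528), 89.08818054199219) 0.004004491450288139 0.011988555708280613 [0.37251572 0.00939048 0.00789151]
top stand 191 ((0.4135109484195709, 0.22460021078586578), (0.19544358551502228, 0.03933439403772354), 77.8981704711914) 0.01825895389974619 0.029042459041788815 [0.42114513 0.26714327 0.02384639]
top platehi 80 ((0.4233080744743347, 0.2766245901584625), (0.06758046895265579, 0.009948529303073883), 77.07870483398438) 0.08925996888771981 0.15513126926239806 [0.42228612 0.26971792 0.13484488]
scene foot 261 ((0.36707770824432373, 0.020588979125022888), (0.08287765085697174, 0.21713222563266754), 3.753237247467041) 0.00401262456399154 0.01184436549065171 [0.36602467 0.00716554 0.0065611 ]
scene stand 82 ((0.42317429184913635, 0.27479439973831177), (0.09362048655748367, 0.03941828012466431), 76.94969940185547) 0.01800715047895718 0.02926151874779437 [0.41866485 0.26413411 0.02156655]
scene platehi 69 ((0.42015084624290466, 0.26954418420791626), (0.05584060028195381, 0.009872253984212875), 77.34819793701172) 0.08781568484300761 0.15080364369581745 [0.41825085 0.26368074 0.12251216]
```

View pics/c1.png

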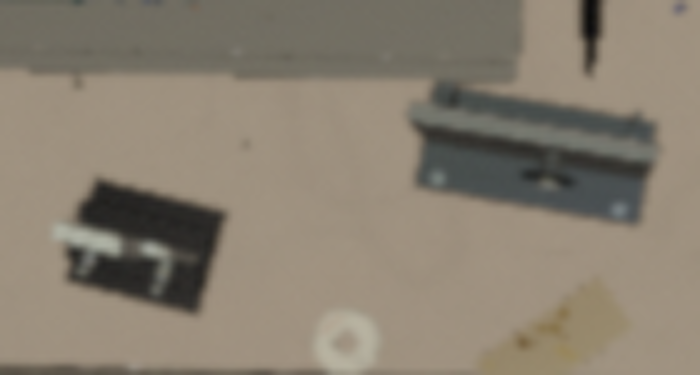

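View pics/c2.png

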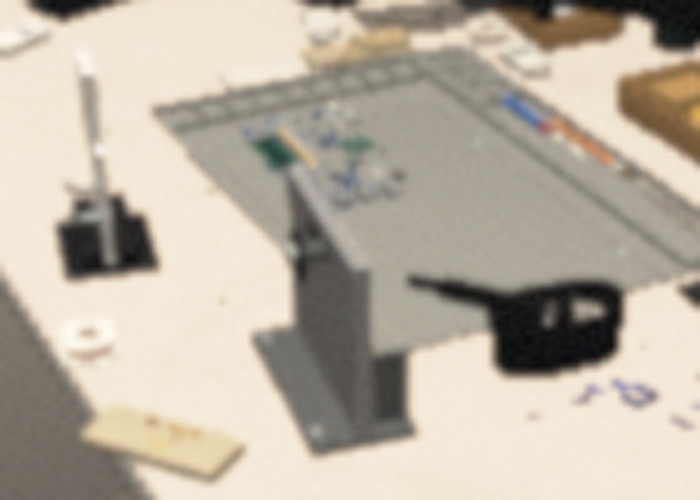

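```bash
cat >> h.py <<'E'
def tgt(yaw):  # tool down, tool y along the object's +-x axis (yaw), given sign variants
    z=np.array([0,0,-1.]); out=[]
    for s in(1,-1):
        y=s*np.array([np.cos(yaw),np.sin(yaw),0]); x=np.cross(y,z); out.append(np.stack([x,y,z],1))
    return out
def plan(pos,yaw,s=None):
    s=s or robot.read_state()
    Rc=R.from_rotvec(s['orientation']).as_matrix()
    M=min(tgt(yaw),key=lambda M:R.from_matrix(Rc.T@M).magnitude())
    print('slide cm',np.round(Rc.T@(np.array(pos)-s['tcp_pos'])*100,2),'ang deg',np.round(np.degrees(R.from_matrix(Rc.T@M).as_rotvec()),2))
E
python3 - <<'E'
from h import *
t=np.load('top0.npz');s=np.load('scene0.npz')
for nm,f in(('top',t),('scene',s)):
    Q=cloud(f['d'],f['K'],f['e'],f['A'])
    for lab,y0,lo,hi in(('paneltop',0.02,.12,.14),('panelbody',0.02,.05,.14),('tab',.27,.1,.17),('tabtop',.27,.145,.17),('stand',.27,.018,.03)):
        m=(abs(Q[...,1]-y0)<.12)&(abs(Q[...,0]-.42)<.08)&(Q[...,2]>lo)&(Q[...,2]<hi)
        q=Q[m]
        if len(q)>4: print(nm,lab,len(q),cv2.minAreaRect(q[:,:2].astype(np.float32)),q[:,2].max(),q.mean(0))
st=robot.read_state();ci=eyes.camera_info('wrist');Rc=R.from_rotvec(st['orientation']).as_matrix()
print(robot.tcp_to_tips,'cam in tool',Rc.T@(np.array(ci['eye'])-st['tcp_pos']),Rc.T@att(ci['attitude']),ci['intrinsics'])
print(Rc);plan([.42,.27,.25],-.225)
E
```

```text
top paneltop 189 ((0.4831869900226593, 0.02504221722483635), (0.14605046808719635, 0.030849454924464226), 81.60498809814453) 0.1336793134564942 [0.48821579 0.01245298 0.12727246]
top panelbody 318 ((0.4803265929222107, 0.02437131106853485), (0.03743285313248634, 0.1445184350013733), 0.40500590205192566) 0.1336793134564942 [0.4863135  0.01597766 0.11334608]
top tab 65 ((0.4233752489089966, 0.2769191563129425), (0.04031343758106232, 0.009944161400198936), 77.00321197509766) 0.15513126926239806 [0.42267897 0.27313239 0.1437473 ]
top tabtop 50 ((0.4231751561164856, 0.27693483233451843), (0.04029911383986473, 0.009567173197865486), 77.45561981201172) 0.15513126926239806 [0.42322957 0.27632588 0.15068476]
top stand 239 ((0.42535948753356934, 0.2760757803916931), (0.0908353179693222, 0.039798036217689514), 76.76663970947266) 0.029042459041788815 [0.4262494  0.2731215  0.02380997]
scene paneltop 102 ((0.48192065954208374, 0.025234542787075043), (0.14802367985248566, 0.030534852296113968), 81.26736450195312) 0.12811438186209945 [0.48673254 0.0100474  0.12484388]
scene panelbody 423 ((0.479232
[... 564 characters left out ...]
63), (0.09351464360952377, 0.03966829925775528), 76.75641632080078) 0.02926151874779437 [0.42217093 0.26842753 0.02154272]
0.025 cam in tool [ 7.73497081e-02  2.97981109e-05 -1.18183576e-01] [[-2.40265672e-04 -9.54157986e-01 -2.99303324e-01]
 [ 9.99999918e-01 -3.26828805e-04  2.39157591e-04]
 [-3.26015074e-04 -2.99303242e-01  9.54157986e-01]] [[343.72728509   0.         261.37701103]
 [  0.         343.72728509 181.29491109]
 [  0.           0.           1.        ]]
[[-9.40130625e-01  3.40812960e-01 -9.66865937e-04]
 [ 3.40814241e-01  9.40128653e-01 -1.94118246e-03]
 [ 2.47398233e-04 -2.15448676e-03 -9.99997648e-01]]
slide cm [-30.29 -12.75   0.54] ang deg [-1.100e-01  8.000e-02  8.297e+01]
```

Run:
```python
from h import *
t=np.load('top0.npz');Q=cloud(t['d'],t['K'],t['e'],t['A'])
for z0 in(.06,.15,.25,.35):
  for y in np.arange(-.3,.6,.06):
    m=(abs(Q[...,1]-y)<.03)&(Q[...,0]>.2)&(Q[...,0]<.75)&(Q[...,2]>z0)
    if m.any(): print(z0,round(y,2),'minx',Q[m][:,0].min().round(3),'zmax',Q[m][:,2].max().round(2))
# slide to pre-look in front of stand, s=-1 variant
s=robot.read_state();Rc=R.from_rotvec(s['orientation']).as_matrix()
for pos,yaw in(([.4225,.276,.25],-.227),):
  for M in tgt(yaw): print(Rc.T@(np.array(pos)-s['tcp_pos'])*100,np.degrees(R.from_matrix(Rc.T@M).as_rotvec()))
```

```text
0.06 -0.3 minx 0.749 zmax 0.08
0.06 -0.06 minx 0.476 zmax 0.13
0.06 0.0 minx 0.377 zmax 1.19
0.06 0.06 minx 0.488 zmax 0.13
0.06 0.12 minx 0.497 zmax 0.13
0.06 0.18 minx 0.695 zmax 0.24
0.06 0.24 minx 0.415 zmax 0.25
0.06 0.3 minx 0.418 zmax 0.35
0.06 0.36 minx 0.539 zmax 0.35
0.06 0.42 minx 0.2 zmax 0.48
0.06 0.48 minx 0.2 zmax 0.51
0.06 0.54 minx 0.2 zmax 0.4
0.15 0.0 minx 0.377 zmax 1.19
0.15 0.18 minx 0.695 zmax 0.24
0.15 0.24 minx 0.416 zmax 0.25
0.15 0.3 minx 0.418 zmax 0.35
0.15 0.36 minx 0.539 zmax 0.35
0.15 0.42 minx 0.2 zmax 0.48
0.15 0.48 minx 0.2 zmax 0.51
0.15 0.54 minx 0.2 zmax 0.4
0.25 0.0 minx 0.377 zmax 1.19
0.25 0.24 minx 0.74 zmax 0.25
0.25 0.3 minx 0.539 zmax 0.35
0.25 0.36 minx 0.539 zmax 0.35
0.25 0.42 minx 0.2 zmax 0.48
0.25 0.48 minx 0.2 zmax 0.51
0.25 0.54 minx 0.2 zmax 0.4
0.35 0.0 minx 0.377 zmax 1.19
0.35 0.3 minx 0.566 zmax 0.35
0.35 0.36 minx 0.576 zmax 0.35
0.35 0.42 minx 0.2 zmax 0.48
0.35 0.48 minx 0.2 zmax 0.51
0.35 0.54 minx 0.209 zmax 0.4
[-30.31820788 -12.10163292   0.53835091] [-1.11293346e-01  7.78974381e-02  8.30796317e+01]
[-30.31820788 -12.10163292   0.53835091] [-8.05119042e-02 -1.15028676e-01 -9.69202912e+01]
```

Run:
```python
from h import *
plan([.42,.015,.2],-.145)
```

```text
slide cm [-38.98 -36.71   5.59] ang deg [-1.100e-01  7.000e-02  7.838e+01]
```

servo_tool(commands=[{"grip": 4,"slide": [-39,-36.7,5.6],"angular": [0,0,78.4]},{"grip": 4,"slide": [-39,-36.7,5.6],"angular": [0,0,78.4]},{"grip": 4,"slide": [-39,-36.7,5.6],"angular": [0,0,78.4]},{"grip": 4,"slide": [-39,-36.7,5.6],"angular": [0,0,78.4]},{"grip": 4,"slide": [-39,-36.7,5.6],"angular": [0,0,78.4]},{"grip": 4,"slide": [-39,-36.7,5.6],"angular": [0,0,78.4]},{"grip": 4,"slide": [-39,-36.7,5.6],"angular": [0,0,78.4]},{"grip": 4,"slide": [-39,-36.7,5.6],"angular": [0,0,78.4]},{"grip": 4,"slide": [-39,-36.7,5.6],"angular": [0,0,78.4]},{"grip": 4,"slide": [-39,-36.7,5.6],"angular": [0,0,78.4]},{"grip": 4,"slide": [-39,-36.7,5.6],"angular": [0,0,78.4]},{"grip": 4,"slide": [-39,-36.7,5.6],"angular": [0,0,78.4]}])

```text
clock: 1.3
tcp_pos: [0.4214, 0.0118, 0.1989]
orientation: [2.384, 2.046, -0.003]
wrist_force: [0.0, 1.0, -0.3]
finger_gap: 0.0396
finger_force: 0.0
```

Run:
```python
from h import *
s=robot.read_state();print(s['clock'],s['tcp_pos'],s['orientation'],s['dq'].round(3),s['qpos'])
plan([.42,.015,.2],-.145)
```

```text
1.3 [0.42136238 0.01180104 0.19885018] [ 2.38383556  2.04612242 -0.00318249] [ 0.075 -0.033 -0.012  0.058  0.05   0.049] [-1.30308311e-01 -2.27602553e-01 -2.71503421e-01  1.52821218e+00
 -1.54063286e-03  1.59266257e+00]
slide cm [ 0.3  -0.18 -0.12] ang deg [-0.07  0.09 -0.41]
```

servo_tool(commands=[{"grip": 4,"slide": [0,0,0],"angular": [0,0,0]},{"grip": 4,"slide": [0,0,0],"angular": [0,0,0]}])

```text
clock: 1.5
tcp_pos: [0.42, 0.0164, 0.2002]
orientation: [-2.375, -2.055, 0.0]
wrist_force: [0.1, -0.1, -0.3]
finger_gap: 0.0399
finger_force: 0.0
```

Run:
```python
from h import *
im,d,K,e,A=grab('wrist','w1.png');np.savez('w1.npz',im=im,d=d,K=K,e=e,A=A)
s=robot.read_state();print(s['tcp_pos'],e)
Q=cloud(d,K,e,A)
m=(Q[...,2]>.118)&(Q[...,2]<.14)&(Q[...,0]>.43)&(Q[...,0]<.56)
r=cv2.minAreaRect(Q[m][:,:2].astype(np.float32));print('paneltop',r,Q[m].mean(0),cv2.boxPoints(r))
m=(Q[...,2]>.10)&(Q[...,2]<.118)&(Q[...,0]>.43)&(Q[...,0]<.5)&(abs(Q[...,1]-.015)<.06)
print(Q[m].mean(0),Q[m].min(0),Q[m].max(0),m.sum())
```

```text
[0.42002444 0.01669347 0.2003361 ] [0.43029005 0.09235593 0.31834524]
paneltop ((0.4821873903274536, 0.028664499521255493), (0.14955225586891174, 0.03539273515343666), 81.07479095458984) [0.49210305 0.03498957 0.12708442] [[ 0.45310414 -0.04246071]
 [ 0.48806834 -0.04795171]
 [ 0.51127064  0.09978971]
 [ 0.47630644  0.10528071]]
[0.48153223 0.01999666 0.11128968] [ 0.46087324 -0.04487313  0.10001266] [0.49516893 0.07490114 0.11799811] 2292
```

View pics/w1.png

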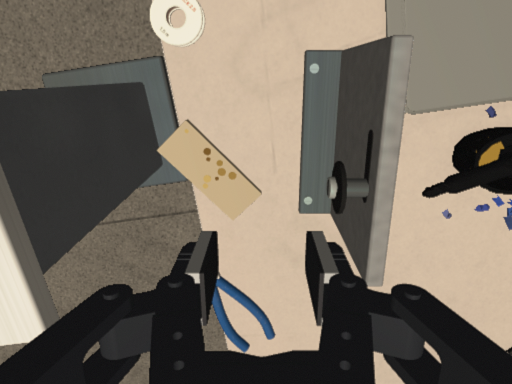

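Wrist view: panel's top edge runs (400,38)–(376,285). The screw head is at (333,187), the washer (340,187), and the slotted hole about (370,130)–(365,205).

Run:
```python
from h import *
w=np.load('w1.npz');im=w['im'];Q=cloud(w['d'],w['K'],w['e'],w['A']);K,e,A=w['K'],w['e'],w['A']
# panel front face: plane fit on depth
m=(Q[...,2]>.02)&(Q[...,2]<.122)&(Q[...,0]>.455)&(Q[...,0]<.51)
m[:, :340]=False; q=Q[m]
for _ in range(6):
    c=np.polyfit(q[:,1],q[:,0],1); r=q[:,0]-np.polyval(c,q[:,1]); q=q[abs(r)<max(.002,1.5*r.std())]
yaw=-np.arctan(c[0]);print('front: x=',c,'yaw',yaw,'std',r.std(),len(q))
# top face
t=Q[(Q[...,2]>.124)&(Q[...,2]<.132)&(Q[...,0]-np.polyval(c,Q[...,1])>-.004)&(Q[...,0]<.53)]
r=cv2.minAreaRect(t[:,:2].astype(np.float32));print('top',r,t[:,2].mean())
X=np.array([np.cos(yaw),np.sin(yaw)]);Y=np.array([-np.sin(yaw),np.cos(yaw)])
o=t[:,:2]
ys=o@Y;xs=o@X;print('y range',ys.min(),ys.max(),'x range',np.percentile(xs,[1,50,99]),'front X',np.median(q[:,:2]@X))
yc=(ys.min()+ys.max())/2
# head/washer in panel frame
fx=np.median(q[:,:2]@X)
px=Q[...,:2]@X-fx;py=Q[...,:2]@Y-yc
for lo,hi in((-.027,-.0215),(-.0205,-.015)):
    m=(px>lo)&(px<hi)&(Q[...,2]>.085)&(abs(py)<.04);
    v,u=np.nonzero(m);print(lo,m.sum(),'py',np.percentile(py[m],[2,50,98]),'z',np.percentile(Q[m][:,2],[2,98]),u.min(),u.max(),v.min(),v.max())
# head pixel -> ray onto z=.110 & head plane
def ray(u,v,z):
    d=A@np.array([(u-K[0,2])/K[0,0],(v-K[1,2])/K[1,1],1]);p=e+d*(z-e[2])/d[2];return p
np.savez('panel.npz',yaw=yaw,fx=fx,yc=yc,X=X,Y=Y)
for (u,v) in((328,187),(333,187),(333,177),(333,197)):
    p=ray(u,v,.11);print(u,v,p,p[:2]@X-fx,p[:2]@Y-yc)
cv2.imwrite('pics/w1c.png',cv2.resize(im[140:230,300:410,::-1],None,fx=7,fy=6,interpolation=cv2.INTER_NEAREST))
```

```text
front: x= [0.1509683 0.4835789] yaw -0.14983680398567853 std 0.0002559869907339167 6932
top ((0.49323931336402893, 0.026924163103103638), (0.14954569935798645, 0.013010762631893158), 81.17684936523438) 0.12818078299738597
y range 0.02547662224449843 0.17503468799125424 x range [0.47786742 0.48300148 0.48948895] front X 0.4781689312983295
-0.027 2644 py [-0.03219719 -0.0143836  -0.00772601] z [0.11331389 0.2429035 ] 327 440 177 383
-0.0205 4082 py [-0.02892322 -0.00974841 -0.00066145] z [0.10903535 0.25812108] 332 498 161 383
328 187 [0.46223762 0.01798665 0.11      ] -0.02379546399382837 -0.013469198646941183
333 187 [0.46539531 0.01752759 0.11      ] -0.02060462921971079 -0.013451751097834794
333 177 [0.46594565 0.02417963 0.11      ] -0.0210534456068614 -0.006792089074184923
333 197 [0.4648348  0.01075272 0.11      ] -0.020147525764861673 -0.02023437893026324
```

View pics/w1c.png

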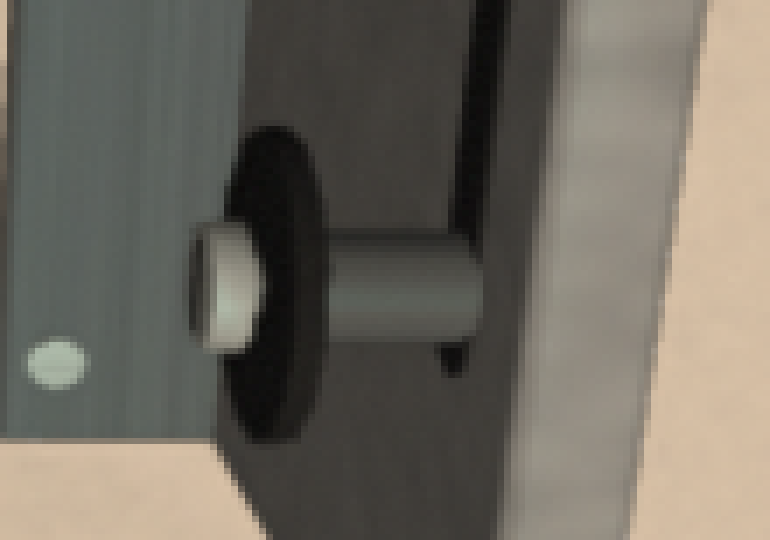

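Head centre is at v≈187.9 and washer centre at v≈187.4, so the screw sits about 13.9 mm towards panel -y. Next I go above the plate tab.

Run:
```python
from h import *
p=np.load('panel.npz');print('head centre',p['X']*(p['fx']-.024)+p['Y']*(p['yc']-.0139))
plan([.4225,.276,.2],-.227)
```

```text
head centre [0.46197107 0.01759121]
slide cm [25.7  -3.46  0.04] ang deg [-0.02 -0.02  4.78]
```

servo_tool(commands=[{"grip": 4,"slide": [25.7,-3.5,0],"angular": [0,0,4.7]},{"grip": 4,"slide": [25.7,-3.5,0],"angular": [0,0,4.7]},{"grip": 4,"slide": [25.7,-3.5,0],"angular": [0,0,4.7]},{"grip": 4,"slide": [25.7,-3.5,0],"angular": [0,0,4.7]},{"grip": 4,"slide": [25.7,-3.5,0],"angular": [0,0,4.7]},{"grip": 4,"slide": [25.7,-3.5,0],"angular": [0,0,4.7]},{"grip": 4,"slide": [25.7,-3.5,0],"angular": [0,0,4.7]},{"grip": 4,"slide": [25.7,-3.5,0],"angular": [0,0,4.7]},{"grip": 4,"slide": [25.7,-3.5,0],"angular": [0,0,4.7]},{"grip": 4,"slide": [25.7,-3.5,0],"angular": [0,0,4.7]}])

```text
clock: 2.55
tcp_pos: [0.4233, 0.2737, 0.2005]
orientation: [2.461, 1.952, 0.0]
wrist_force: [0.4, -1.2, 0.6]
finger_gap: 0.0403
finger_force: 0.0
```

Run:
```python
from h import *
im,d,K,e,A=grab('wrist','w2.png');np.savez('w2.npz',im=im,d=d,K=K,e=e,A=A)
s=robot.read_state();print(s['tcp_pos'],s['orientation'],s['qpos'])
Q=cloud(d,K,e,A)
for lo,hi in((.147,.155),(.092,.098),(.02,.028)):
    m=(Q[...,2]>lo)&(Q[...,2]<hi)&(abs(Q[...,0]-.42)<.06)&(abs(Q[...,1]-.275)<.06)
    if m.sum()>5:
        r=cv2.minAreaRect(Q[m][:,:2].astype(np.float32));v,u=np.nonzero(m)
        print(lo,m.sum(),r,Q[m].mean(0),u.min(),u.max(),v.min(),v.max())
```

```text
[0.42335524 0.27371499 0.20051874] [2.46097753e+00 1.95229393e+00 2.40084046e-04] [ 4.40978036e-01 -1.22285344e-02 -7.26165816e-02  1.51019631e+00
 -2.35236954e-04  2.24128603e+00]
0.147 1352 ((0.4241921305656433, 0.280057817697525), (0.040532857179641724, 0.00975857675075531), 77.26829528808594) [0.42458635 0.28126198 0.15140327] 253 271 175 247
0.092 221 ((0.43051236867904663, 0.3063114285469055), (0.015873102471232414, 0.009259778074920177), 77.10201263427734) [0.43241865 0.30628353 0.09644515] 255 269 130 155
0.02 2932 ((0.42641374468803406, 0.2790940999984741), (0.09026539325714111, 0.039982542395591736), 77.11474609375) [0.42927379 0.28453316 0.02451729] 241 287 105 205
```

View pics/w2.png

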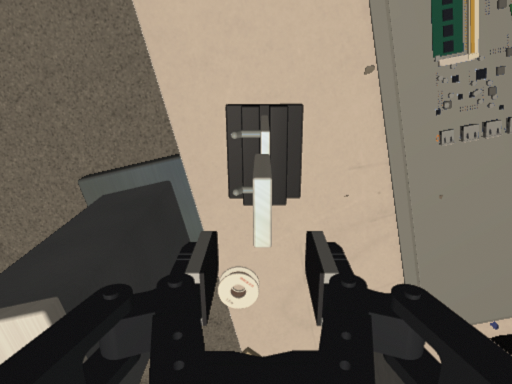

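Wrist view: the tab top spans (253–271, 175–247), centred between the jaws in column; the hooks are at (240,135) and (242,191).

Run:
```python
from h import *
plan([.4242,.280,.138],-.222)
```

```text
slide cm [ 0.63 -0.06  6.25] ang deg [ 0.02  0.   -0.43]
```

servo_tool(commands=[{"grip": 4,"slide": [0.6,-0.05,0],"angular": [0,0,-0.4]},{"grip": 4,"slide": [0.6,-0.05,3],"angular": [0,0,-0.4]},{"grip": 4,"slide": [0.6,-0.05,6.2],"angular": [0,0,-0.4]},{"grip": 4,"slide": [0.6,-0.05,6.2],"angular": [0,0,-0.4]},{"grip": 4,"slide": [0.6,-0.05,6.2],"angular": [0,0,-0.4]},{"grip": 4,"slide": [0.6,-0.05,6.2],"angular": [0,0,-0.4]}])

```text
clock: 3.2
tcp_pos: [0.4251, 0.2814, 0.1403]
orientation: [2.452, 1.963, 0.005]
wrist_force: [0.8, -0.4, 0.7]
finger_gap: 0.0398
finger_force: 0.0
```

Run:
```python
from h import *
plan([.4242,.280,.138],-.222);s=robot.read_state();print(s['tcp_pos'],s['wrist_force'])
```

```text
slide cm [-0.16 -0.06  0.23] ang deg [ 0.14 -0.11  0.08]
[0.42510295 0.28138274 0.14030992] [ 0.84816207 -0.37080924  0.66510548]
```

servo_tool(commands=[{"grip": 2,"slide": [0,0,0],"angular": [0,0,0]},{"grip": 1.4,"slide": [0,0,0],"angular": [0,0,0]},{"grip": 0.6,"slide": [0,0,0],"angular": [0,0,0]},{"grip": 0.6,"slide": [0,0,0],"angular": [0,0,0]},{"grip": 0.6,"slide": [0,0,0],"angular": [0,0,0]},{"grip": 0.6,"slide": [0,0,0],"angular": [0,0,0]},{"grip": 0.6,"slide": [0,0,0],"angular": [0,0,0]},{"grip": 0.6,"slide": [0,0,0],"angular": [0,0,0]}], grip_force=60)

```text
clock: 4.0
tcp_pos: [0.425, 0.2814, 0.14]
orientation: [2.452, 1.963, 0.005]
wrist_force: [-0.7, -0.3, 6.0]
finger_gap: 0.0093
finger_force: 59.2
```

Run:
```python
from h import *
plan([.4242,.280,.138],-.222);s=robot.read_state();print(s)
```

```text
slide cm [-0.16 -0.05  0.2 ] ang deg [ 0.16 -0.12  0.09]
{'clock': 4.0, 'qpos': array([ 4.53270742e-01,  1.08612819e-02, -1.69971060e-01,  1.38649632e+00,
       -1.19724271e-05,  2.24448819e+00]), 'dq': array([ 2.27657886e-04,  7.32745274e-04,  8.38567070e-05, -8.77649471e-04,
       -5.54359492e-04, -3.59693305e-04]), 'effort': array([-1.09522251e-02, -2.93856454e+01,  2.88679737e+01,  1.21468501e-01,
        1.54927903e-02, -1.21724835e-02]), 'tcp_pos': array([0.42504167, 0.28144637, 0.13998541]), 'orientation': array([2.45168651, 1.96314573, 0.00530797]), 'wrist_force': array([-0.69436783, -0.29019376,  6.01939375]), 'wrist_torque': array([ 0.01901482, -0.03088603,  0.00622759]), 'finger_force': 59.248191118240356, 'finger_gap': 0.009306865630756063}
```

servo_tool(commands=[{"grip": 0.6,"slide": [0,0,-1],"angular": [0,0,0]},{"grip": 0.6,"slide": [0,0,-2],"angular": [0,0,0]},{"grip": 0.6,"slide": [0,0,-3],"angular": [0,0,0]},{"grip": 0.6,"slide": [0,0,-4],"angular": [0,0,0]},{"grip": 0.6,"slide": [0,0,-4.8],"angular": [0,0,0]},{"grip": 0.6,"slide": [0,0,-4.8],"angular": [0,0,0]},{"grip": 0.6,"slide": [0,0,-4.8],"angular": [0,0,0]},{"grip": 0.6,"slide": [0,0,-4.8],"angular": [0,0,0]}])

```text
clock: 4.8
tcp_pos: [0.4236, 0.2808, 0.1857]
orientation: [-2.452, -1.963, 0.002]
wrist_force: [0.7, -0.3, -2.9]
finger_gap: 0.0094
finger_force: 58.9
```

Run:
```python
from h import *
im,d,K,e,A=grab('wrist','w3.png');np.savez('w3.npz',im=im,d=d,K=K,e=e,A=A)
sc=grab('scene');np.savez('s3.npz',im=sc[0],d=sc[1])
s=robot.read_state();print(s['tcp_pos'],s['orientation'],s['wrist_force'],s['finger_gap'])
Q=cloud(d,K,e,A);Rc=R.from_rotvec(s['orientation']).as_matrix();T=(Q-s['tcp_pos'])@Rc
# plate points in tool frame: z ahead; lower edge expected z=+.134
m=(abs(T[...,1])<.045)&(T[...,2]>.03)&(T[...,2]<.145)&(abs(T[...,0])<.06)
for lo,hi in((.04,.048),(.05,.07),(.07,.09),(.09,.11),(.11,.135)):
    k=m&(T[...,2]>lo)&(T[...,2]<hi)
    if k.sum()>5: print(lo,k.sum(),'tx',np.percentile(T[k][:,0],[1,99]),'ty',np.percentile(T[k][:,1],[1,50,99]),'tz',np.percentile(T[k][:,2],[1,50,99]))
p=np.load('panel.npz');X,Y=p['X'],p['Y'];yaw=float(p['yaw'])
q=X*(p['fx']-.060)+Y*(p['yc']-.0124);print(q);plan([*q,.188],yaw)
```

```text
[0.42351547 0.28076034 0.18558025] [-2.45191042e+00 -1.96349508e+00  2.20166605e-03] [ 0.12753902  0.04072851 -1.78950092] 0.008849300471202515
0.04 425 tx [0.0176652 0.033509 ] ty [-0.0044563   0.00102331  0.00402975] tz [0.04034794 0.04345548 0.04673202]
0.05 102 tx [0.03241999 0.03363784] ty [-0.00151954  0.00119041  0.00414952] tz [0.05023387 0.05910506 0.06975325]
0.07 81 tx [-0.02417155  0.03369912] ty [-0.02365058  0.00081618  0.00418299] tz [0.07011596 0.07984175 0.08993944]
0.09 539 tx [-0.02705599  0.0333511 ] ty [-0.02499636 -0.01475141  0.00364377] tz [0.09028037 0.09621261 0.10788229]
0.11 47 tx [0.03284063 0.033449  ] ty [-0.00103219  0.00115076  0.00400083] tz [0.11147637 0.12080629 0.13236291]
[0.42659835 0.02444837]
slide cm [-24.94   5.9   -0.23] ang deg [-0.07  0.05 -4.04]
```

View pics/w3.png

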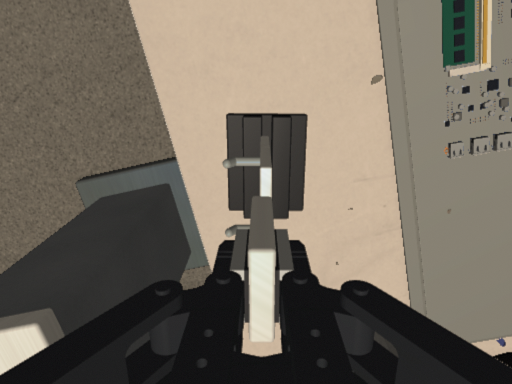

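The plate is held upright; its side edge and back shoulder (266,140–195) agree with the expected 1.5 mm sideways offset. I carry it to the panel.

servo_tool(commands=[{"grip": 0.6,"slide": [-4,0.9,-0.2],"angular": [0,0,-0.7]},{"grip": 0.6,"slide": [-8,1.9,-0.2],"angular": [0,0,-1.4]},{"grip": 0.6,"slide": [-12,2.8,-0.2],"angular": [0,0,-2]},{"grip": 0.6,"slide": [-16,3.8,-0.2],"angular": [0,0,-2.7]},{"grip": 0.6,"slide": [-20,4.7,-0.2],"angular": [0,0,-3.3]},{"grip": 0.6,"slide": [-23,5.5,-0.2],"angular": [0,0,-4]},{"grip": 0.6,"slide": [-24.9,5.9,-0.2],"angular": [0,0,-4]},{"grip": 0.6,"slide": [-24.9,5.9,-0.2],"angular": [0,0,-4]},{"grip": 0.6,"slide": [-24.9,5.9,-0.2],"angular": [0,0,-4]},{"grip": 0.6,"slide": [-24.9,5.9,-0.2],"angular": [0,0,-4]},{"grip": 0.6,"slide": [-24.9,5.9,-0.2],"angular": [0,0,-4]}])

```text
clock: 6.0
tcp_pos: [0.427, 0.026, 0.1882]
orientation: [-2.38, -2.05, -0.0]
wrist_force: [-0.1, 0.8, -2.5]
finger_gap: 0.009
finger_force: 58.9
```

```bash
cat >> h.py <<'E'
def inpanel(s=None):
    s=s or robot.read_state();p=np.load('panel.npz');x=s['tcp_pos'];M=R.from_rotvec(s['orientation']).as_matrix()
    print('t',round(s['clock'],2),'TCP px,py(rel screw target),z mm',np.round([1e3*(x[:2]@p['X']-p['fx']),1e3*(x[:2]@p['Y']-p['yc']+.0124),1e3*x[2]],1),
     'tilt deg',np.degrees(R.from_matrix(M.T@min(tgt(float(p['yaw'])),key=lambda N:R.from_matrix(M.T@N).magnitude())).as_rotvec()).round(2),
     'F panel',np.round([s['wrist_force'][:2]@p['X'],s['wrist_force'][:2]@p['Y'],s['wrist_force'][2]],1),'gap',round(s['finger_gap'],4))
E
python3 - <<'E'
from h import *
inpanel()
im,d,K,e,A=grab('wrist','w4.png');np.savez('w4.npz',im=im,d=d,K=K,e=e,A=A)
im,d,K,e,A=grab('scene');cv2.imwrite('pics/s4.png',cv2.resize(im[150:250,200:310,::-1],None,fx=6,fy=6,interpolation=cv2.INTER_CUBIC))
a=cv2.imread('pics/w4.png')[100:300,200:420];b=cv2.imread('pics/s4.png')
cv2.imwrite('pics/m4.png',np.hstack([cv2.resize(a,(440,400)),cv2.resize(b,(360,400))[:,:]])[:600,:800])
E
```

```text
t 6.0 TCP px,py(rel screw target),z mm [-59.8   1.6 188.2] tilt deg [-0.02 -0.02  0.05] F panel [-0.3  0.7 -2.5] gap 0.009
```

View pics/m4.png

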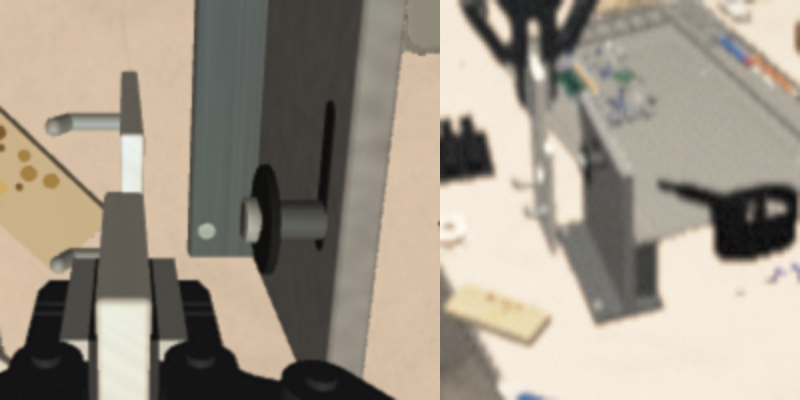

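Left: the plate is parallel to the panel in front of the head, whose centre is at wrist pixel (325,210). Right: the same from the scene camera. I check the sideways alignment in this view.

Run:
```python
from h import *
w=np.load('w4.npz');Q=cloud(w['d'],w['K'],w['e'],w['A']);K,e,A=w['K'],w['e'],w['A']
p=np.load('panel.npz');X,Y=p['X'],p['Y'];px=Q[...,:2]@X-p['fx'];py=Q[...,:2]@Y-p['yc']
def ray(u,v,z):
    d=A@np.array([(u-K[0,2])/K[0,0],(v-K[1,2])/K[1,1],1]);q=e+d*(z-e[2])/d[2];return q[:2]@X-p['fx'],q[:2]@Y-p['yc']
g=cv2.cvtColor(w['im'],cv2.COLOR_RGB2GRAY)
print(g[190:230,326]);
for v in(198.5,209.75,221): print(v,ray(324,v,.11))
m=(px>-.072)&(px<-.045)&(Q[...,2]>.06)&(Q[...,2]<.14)&(py<.06)&(py>0)
print('plate edge py',np.percentile(py[m],[50,90,99]),'shoulder/edge px',np.percentile(px[m],[1,50,99]))
f=(Q[...,2]<.12)&(Q[...,2]>.02)&(px>-.004)&(px<.006)&(py>-.01)&(py<.07);print('front px',np.percentile(px[f],[10,50,90]))
t=(Q[...,2]>.124)&(Q[...,2]<.132)&(px>-.002)&(px<.016);print('panel end py',py[t].max(), Q[t][:,2].mean())
inpanel()
```

```text
[ 53  41  37  30  27  24  22  20  41  74  83  93 107 116 124 131 138 146
 152 157 161 165 168 173 173 171 168 164 160 154 134  72  28  33  46  57
  57  70 104 143]
198.5 (np.float64(-0.02256895041567103), np.float64(-0.006574061136183404))
209.75 (np.float64(-0.0221632335304906), np.float64(-0.013933950938277428))
221 (np.float64(-0.02174889089981702), np.float64(-0.021450315707545145))
plate edge py [0.02251854 0.02279461 0.0229984 ] shoulder/edge px [-0.0718637  -0.06028818 -0.05572387]
front px [-3.10243051e-04 -2.28104980e-05  2.11003983e-04]
panel end py 0.07465152258314527 0.12818024351495902
t 6.1 TCP px,py(rel screw target),z mm [-59.7   1.5 188.3] tilt deg [-0.01 -0.01  0.05] F panel [-0.2 -0.3 -1.2] gap 0.0091
```

servo_tool(commands=[{"grip": 0.6,"slide": [-0.17,0.8,0.25],"angular": [0,0,0]},{"grip": 0.6,"slide": [-0.17,1.6,0.25],"angular": [0,0,0]},{"grip": 0.6,"slide": [-0.17,2.4,0.25],"angular": [0,0,0]},{"grip": 0.6,"slide": [-0.17,2.4,0.25],"angular": [0,0,0]},{"grip": 0.6,"slide": [-0.17,2.4,0.25],"angular": [0,0,0]},{"grip": 0.6,"slide": [-0.17,2.4,0.25],"angular": [0,0,0]}])

```text
clock: 6.7
tcp_pos: [0.4504, 0.0198, 0.1857]
orientation: [-2.382, -2.048, 0.001]
wrist_force: [0.3, -0.1, -2.6]
finger_gap: 0.009
finger_force: 58.9
```

Run:
```python
from h import *
inpanel()
w={};im,d,K,e,A=grab('wrist','w5.png');Q=cloud(d,K,e,A)
p=np.load('panel.npz');X,Y=p['X'],p['Y'];px=Q[...,:2]@X-p['fx'];py=Q[...,:2]@Y-p['yc']
m=(px>-.045)&(px<-.025)&(Q[...,2]>.06)&(Q[...,2]<.137)&(py<.06)&(py>0)
print('edge py',np.percentile(py[m],[50,90]),'px',np.percentile(px[m],[2,98]))
m=(px>-.045)&(px<-.025)&(Q[...,2]>.135)&(Q[...,2]<.15)&(py>.01)&(py<.02)
print('shoulder z',np.median(Q[m][:,2]),m.sum(),'px',np.percentile(px[m],[2,98]))
im=grab('scene')[0];cv2.imwrite('pics/s5.png',cv2.resize(im[150:250,200:310,::-1],None,fx=6,fy=6,interpolation=cv2.INTER_CUBIC))
```

```text
t 6.7 TCP px,py(rel screw target),z mm [-35.7  -1.1 185.7] tilt deg [-0.03 -0.   -0.05] F panel [ 0.3 -0.1 -2.6] gap 0.009
edge py [0.01989394 0.0201583 ] px [-0.0444931  -0.03171593]
shoulder z 0.14227909350709417 252 px [-0.03721729 -0.03179013]
```

servo_tool(commands=[{"grip": 0.6,"slide": [0.1,0,0.02],"angular": [0,0,0]},{"grip": 0.6,"slide": [0.1,0.2,0.02],"angular": [0,0,0]},{"grip": 0.6,"slide": [0.1,0.4,0.02],"angular": [0,0,0]},{"grip": 0.6,"slide": [0.1,0.6,0.02],"angular": [0,0,0]},{"grip": 0.6,"slide": [0.1,0.7,0.02],"angular": [0,0,0]},{"grip": 0.6,"slide": [0.1,0.8,0.02],"angular": [0,0,0]},{"grip": 0.6,"slide": [0.1,0.9,0.02],"angular": [0,0,0]},{"grip": 0.6,"slide": [0.1,0.9,0.02],"angular": [0,0,0]}])

```text
clock: 7.6
tcp_pos: [0.4597, 0.0194, 0.1856]
orientation: [-2.382, -2.048, 0.0]
wrist_force: [0.3, 0.4, -1.7]
finger_gap: 0.0092
finger_force: 58.9
```

Run:
```python
from h import *
inpanel()
```

```text
t 7.6 TCP px,py(rel screw target),z mm [-2.650e+01 -1.000e-01  1.856e+02] tilt deg [-0.    0.   -0.04] F panel [ 0.2  0.4 -1.7] gap 0.0092
```

servo_tool(commands=[{"grip": 0.6,"slide": [0,0.1,0],"angular": [0,0,0]},{"grip": 0.6,"slide": [0,0.2,0],"angular": [0,0,0]},{"grip": 0.6,"slide": [0,0.3,0],"angular": [0,0,0]},{"grip": 0.6,"slide": [0,0.4,0],"angular": [0,0,0]},{"grip": 0.6,"slide": [0,0.5,0],"angular": [0,0,0]},{"grip": 0.6,"slide": [0,0.6,0],"angular": [0,0,0]},{"grip": 0.6,"slide": [0,0.6,0],"angular": [0,0,0]}])

```text
clock: 8.3
tcp_pos: [0.4652, 0.0186, 0.1856]
orientation: [-2.382, -2.048, 0.001]
wrist_force: [-2.2, 0.2, -0.6]
finger_gap: 0.0093
finger_force: 59.1
```

Run:
```python
from h import *
inpanel()
```

```text
t 8.3 TCP px,py(rel screw target),z mm [-20.9  -0.  185.6] tilt deg [-0.06 -0.   -0.04] F panel [-2.2 -0.2 -0.6] gap 0.0093
```

servo_tool(commands=[{"grip": 0.6,"slide": [0,0.1,0],"angular": [0,0,0]},{"grip": 0.6,"slide": [0,0.2,0],"angular": [0,0,0]},{"grip": 0.6,"slide": [0,0.3,0],"angular": [0,0,0]},{"grip": 0.6,"slide": [0,0.4,0],"angular": [0,0,0]},{"grip": 0.6,"slide": [0,0.48,0],"angular": [0,0,0]},{"grip": 0.6,"slide": [0,0.48,0],"angular": [0,0,0]},{"grip": 0.6,"slide": [0,0.48,0],"angular": [0,0,0]}])

```text
clock: 9.0
tcp_pos: [0.4699, 0.0179, 0.1856]
orientation: [-2.382, -2.048, 0.001]
wrist_force: [-4.7, 0.7, 1.6]
finger_gap: 0.0092
finger_force: 59.3
```

Run:
```python
from h import *
inpanel()
```

```text
t 9.0 TCP px,py(rel screw target),z mm [-16.2   0.  185.6] tilt deg [-0.05 -0.01 -0.04] F panel [-4.7  0.   1.6] gap 0.0092
```

servo_tool(commands=[{"grip": 0.6,"slide": [0,0,0.2],"angular": [0,0,0]},{"grip": 0.6,"slide": [0,0,0.4],"angular": [0,0,0]},{"grip": 0.6,"slide": [0,0,0.6],"angular": [0,0,0]},{"grip": 0.6,"slide": [0,0,0.8],"angular": [0,0,0]},{"grip": 0.6,"slide": [0,0,0.8],"angular": [0,0,0]}])

```text
clock: 9.5
tcp_pos: [0.4697, 0.0179, 0.1772]
orientation: [-2.381, -2.047, 0.002]
wrist_force: [-4.9, 0.5, -0.9]
finger_gap: 0.0093
finger_force: 59.3
```

Run:
```python
from h import *
inpanel()
```

```text
t 9.5 TCP px,py(rel screw target),z mm [-1.640e+01 -1.000e-01  1.772e+02] tilt deg [-0.08  0.01 -0.04] F panel [-4.9 -0.3 -0.9] gap 0.0093
```

servo_tool(commands=[{"grip": 0.6,"slide": [0,0,0.2],"angular": [0,0,0]},{"grip": 0.6,"slide": [0,0,0.4],"angular": [0,0,0]},{"grip": 0.6,"slide": [0,0,0.6],"angular": [0,0,0]},{"grip": 0.6,"slide": [0,0,0.8],"angular": [0,0,0]},{"grip": 0.6,"slide": [0,0,0.8],"angular": [0,0,0]},{"grip": 0.6,"slide": [0,0,0.8],"angular": [0,0,0]}])

```text
clock: 10.1
tcp_pos: [0.4698, 0.0178, 0.1692]
orientation: [-2.381, -2.047, 0.002]
wrist_force: [-5.3, 0.9, 0.5]
finger_gap: 0.0093
finger_force: 59.4
```

Run:
```python
from h import *
inpanel()
```

```text
t 10.1 TCP px,py(rel screw target),z mm [-1.630e+01 -1.000e-01  1.692e+02] tilt deg [-0.08  0.01 -0.04] F panel [-5.3  0.1  0.5] gap 0.0093
```

servo_tool(commands=[{"grip": 0.6,"slide": [0,0,0.08],"angular": [0,0,0]},{"grip": 0.6,"slide": [0,0,0.15],"angular": [0,0,0]},{"grip": 0.6,"slide": [0,0,0.15],"angular": [0,0,0]}])

```text
clock: 10.4
tcp_pos: [0.4699, 0.0178, 0.168]
orientation: [-2.382, -2.048, 0.001]
wrist_force: [-5.4, 1.8, 0.4]
finger_gap: 0.0093
finger_force: 59.4
```

Run:
```python
from h import *
inpanel()
```

```text
t 10.4 TCP px,py(rel screw target),z mm [-1.62e+01 -1.00e-01  1.68e+02] tilt deg [-0.05  0.01 -0.04] F panel [-5.6  0.9  0.4] gap 0.0093
```

servo_tool(commands=[{"grip": 0.6,"slide": [0,0,0.05],"angular": [0,0,0]},{"grip": 0.6,"slide": [0,0,0.1],"angular": [0,0,0]},{"grip": 0.6,"slide": [0,0,0.1],"angular": [0,0,0]}])

```text
clock: 10.7
tcp_pos: [0.47, 0.0178, 0.1677]
orientation: [-2.382, -2.048, 0.0]
wrist_force: [-5.9, 0.6, 3.0]
finger_gap: 0.0093
finger_force: 59.6
```

Run:
```python
from h import *
inpanel()
```

```text
t 10.7 TCP px,py(rel screw target),z mm [-1.610e+01 -1.000e-01  1.677e+02] tilt deg [-0.02  0.01 -0.04] F panel [-5.9 -0.3  3. ] gap 0.0093
```

servo_tool(commands=[{"grip": 0.6,"slide": [0,-0.1,0],"angular": [0,0,0]},{"grip": 0.6,"slide": [0,-0.2,0],"angular": [0,0,0]},{"grip": 0.6,"slide": [0,-0.2,0],"angular": [0,0,0]},{"grip": 0.6,"slide": [0,-0.2,0],"angular": [0,0,0]}], grip_force=20)

```text
clock: 11.1
tcp_pos: [0.4689, 0.018, 0.1677]
orientation: [2.381, 2.047, 0.002]
wrist_force: [-3.0, 0.6, 3.0]
finger_gap: 0.0092
finger_force: 59.8
```

Run:
```python
from h import *
inpanel()
```

```text
t 11.1 TCP px,py(rel screw target),z mm [-1.720e+01 -1.000e-01  1.677e+02] tilt deg [ 0.1   0.   -0.05] F panel [-3.1  0.1  3. ] gap 0.0092
```

servo_tool(commands=[{"grip": 1.2,"slide": [0,0,0],"angular": [0,0,0]},{"grip": 1.8,"slide": [0,0,0],"angular": [0,0,0]},{"grip": 2.5,"slide": [0,0,0],"angular": [0,0,0]},{"grip": 3,"slide": [0,0,0],"angular": [0,0,0]},{"grip": 3,"slide": [0,0,0],"angular": [0,0,0]},{"grip": 3,"slide": [0,0,-1],"angular": [0,0,0]},{"grip": 3,"slide": [0,0,-3],"angular": [0,0,0]},{"grip": 3,"slide": [0,0,-6],"angular": [0,0,0]},{"grip": 3,"slide": [0,0,-8],"angular": [0,0,0]},{"grip": 3,"slide": [0,0,-8],"angular": [0,0,0]},{"grip": 3,"slide": [0,0,-8],"angular": [0,0,0]}])

```text
clock: 12.2
tcp_pos: [0.4688, 0.018, 0.2478]
orientation: [2.381, 2.047, 0.002]
wrist_force: [0.1, 0.3, -0.1]
finger_gap: 0.0299
finger_force: 0.0
```

Run:
```python
from h import *
inpanel()
im,d,K,e,A=grab('wrist','w6.png');Q=cloud(d,K,e,A)
p=np.load('panel.npz');X,Y=p['X'],p['Y'];px=Q[...,:2]@X-p['fx'];py=Q[...,:2]@Y-p['yc']
b=(px>-.03)&(px<-.008)
m=b&(Q[...,2]>.04)&(Q[...,2]<.118)&(py<.04)&(py>.012)
print('edge py',np.percentile(py[m],[50,90]))
for lo in(.05,.07,.09,.105):
    k=m&(Q[...,2]>lo)&(Q[...,2]<lo+.013)
    if k.sum()>3: print(lo,'px',np.percentile(px[k],[2,98]),np.percentile(py[k],[90]),k.sum())
m=b&(Q[...,2]>.118)&(Q[...,2]<.13)&(py>.005)&(py<.022);print('shoulder z (124 expected)',np.median(Q[m][:,2]),np.percentile(px[m],[2,98]))
m=b&(Q[...,2]>.172)&(Q[...,2]<.185)&(abs(py+.014)<.03);print('tabtop z (179)',np.median(Q[m][:,2]),np.percentile(px[m],[2,98]),np.percentile(py[m],[2,98]))
im2=grab('scene')[0];b2=cv2.resize(im2[150:250,200:310,::-1],(440,400),interpolation=cv2.INTER_CUBIC)
cv2.imwrite('pics/m6.png',np.hstack([cv2.resize(im[100:300,210:390,::-1],(360,400)),b2]))
```

```text
t 12.2 TCP px,py(rel screw target),z mm [-17.3  -0.  247.8] tilt deg [ 0.1  -0.01 -0.04] F panel [ 0.1  0.3 -0.1] gap 0.0299
edge py [0.02084527 0.02100935]
0.05 px [-0.0196506  -0.01446006] [0.0209871] 13
0.07 px [-0.02736315 -0.01467736] [0.02098709] 17
0.09 px [-0.01968399 -0.01417704] [0.02095681] 15
0.105 px [-0.01961309 -0.01435988] [0.02102007] 24
shoulder z (124 expected) 0.12434639103193276 [-0.02243555 -0.01453324]
tabtop z (179) 0.17916833243934338 [-0.02393193 -0.01414077] [-0.03250303  0.00589987]
```

View pics/m6.png

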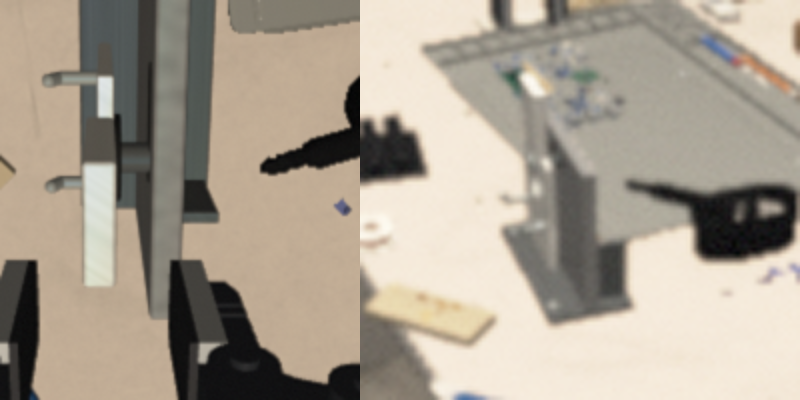

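The plate hangs upright and flat: back 14.3 mm off the panel, shoulder at 124.3 mm (124 expected), tab top at 179 mm. The gripper is clear.

```bash
python3 -c "
from cell import robot
print(robot.sign_off())"
```

```text
the job is handed in; nothing more can be done
None
```

The plate hangs upright and flat on the screw, fully home in the slot; the highest force I read at the wrist while pressing it on was about 6 N, and I handed the job in about 12 s into the 72 s limit (no verdict was returned).

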